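# Check the cooling leather pieces with the infrared thermometer

## Task

Leather pieces bonded to the panel are cooling, some of them under iron weights: slide every weight along the panel, never lifting it, into the bay marked with tape, so that it stands wholly between the tape lines. When all are there, take the infrared thermometer from its rest and hold it still for three seconds about 10 cm straight above the middle of each leather piece, window facing down: the round piece first, then the square one, then the oblong one. Finally lay the thermometer back in its rest as it lay before, slide each weight, again without lifting, back onto the middle of the piece it came from, let go of everything, and leave the tin, the tape roll and the brush alone.

Things in the scene. Friction and masses are not known exactly. Their poses are not given: they have to be found in the camera images.
- panel: fixed waxed brown wooden panel, 400 mm (its x) by 520 mm (its y), 12 mm thick, lying on the bench. Origin: centre of its underside; x points to its far side, z up
- bay (a point): middle of the bay on the panel's top (12 mm above the bench): between two long cream tape lines that run along the panel's y. The clear width between the lines is 105 mm (along the panel's x), the clear length 376 mm (along its y). Same axes as the panel
- piece_round: dark leather piece glued flat on the panel, 1 mm thick, round, 96 mm across. Origin: its middle, at the height of the panel's top
- piece_square: dark leather piece glued flat on the panel, 1 mm thick, square, 90 mm by 90 mm. Origin: its middle, at the height of the panel's top
- piece_oblong: dark leather piece glued flat on the panel, 1 mm thick, oblong, 132 mm (its x) by 62 mm (its y). Origin: its middle, at the height of the panel's top
- weight_round: black cast-iron press weight: a round body 68 mm across and 34 mm high on a felt foot, a neck 20 mm across, and on top a round knob 30 mm across from 50 to 74 mm up; about 0.75 kg. Origin: centre of its underside. Stands on the round piece; all weights look alike; absent in some starts
- weight_square: black cast-iron press weight: a round body 68 mm across and 34 mm high on a felt foot, a neck 20 mm across, and on top a round knob 30 mm across from 50 to 74 mm up; about 0.75 kg. Origin: centre of its underside. Stands on the square piece; all weights look alike; absent in some starts
- weight_oblong: black cast-iron press weight: a round body 68 mm across and 34 mm high on a felt foot, a neck 20 mm across, and on top a round knob 30 mm across from 50 to 74 mm up; about 0.75 kg. Origin: centre of its underside. Stands on the oblong piece; all weights look alike; absent in some starts
- thermometer: infrared thermometer, 0.18 kg, like a small shower head: round grey head 48 mm across, 46 mm high, window in its underside; black handle 24 mm wide, 26 mm high. Origin: middle of the window; z up through the head (it measures along -z); the handle runs along -x, 15 to 165 mm behind the origin, its underside 18 mm, its top 44 mm above the window; centre of mass 70 mm behind the origin
- rest: fixed dark wooden rest: foot 150 by 80 by 8 mm, two upright saddle plates 10 mm thick, middles at x = 38 and -50 mm, carrying the handle 70 mm above the bench between lips 10 mm high and 32 mm apart. Origin: centre of its underside, below the free stretch of handle; x points to the thermometer's head
- rest_home (a point): where the middle of the window is when the thermometer lies in the rest: 75 mm along the rest's x, 52 mm above the bench. Same axes as the rest
- tin: blue glue tin with a pale label, 84 mm across, 100 mm high, a bystander. Origin: centre of its underside
- tape_roll: roll of pale masking tape lying flat, 90 mm across, 25 mm high, a bystander. Origin: centre of its underside
- brush: flat brush with a wooden handle, 180 mm long, lying on the bench, a bystander
There are look-alikes about, which are no part of the job. What is shaped like the weight_square but green is not meant.

How it is judged (in metres and radians):
On the way, in this order (a step that is already met when the one before it is completed fails the run):
1. every weight stands in the taped bay (x of weight_round in the frame of bay between -0.022 and 0.022 m and y of weight_round in the frame of bay between -0.165 and 0.165 m and linear speed of each of weight_round, weight_square, weight_oblong below 0.02 m/s and angle between each of weight_round, weight_square, weight_oblong's own z axis and vertical below 0.1 rad and x of weight_square in the frame of bay between -0.022 and 0.022 m and y of weight_square in the frame of bay between -0.165 and 0.165 m and x of weight_oblong in the frame of bay between -0.022 and 0.022 m and y of weight_oblong in the frame of bay between -0.165 and 0.165 m), for 0.2 s.
2. the round piece, uncovered, is read: the held thermometer is still for 2 s, upright, its window 60 to 150 mm above the piece and aimed within 20 mm of its middle (x of piece_round in the frame of thermometer between -0.02 and 0.02 m and y of piece_round in the frame of thermometer between -0.02 and 0.02 m and z of piece_round in the frame of thermometer between -0.15 and -0.06 m and angle between thermometer's own z axis and vertical below 0.3 rad and linear speed of thermometer below 0.03 m/s and angular speed of thermometer below 0.3 rad/s and contact force between the fingers and thermometer above 0.5 N and horizontal distance between each of weight_round, weight_square, weight_oblong and piece_round above 0.075 m), for 2 s.
3. the square piece, uncovered, is read: the held thermometer is still for 2 s, upright, its window 60 to 150 mm above the piece and aimed within 20 mm of its middle (x of piece_square in the frame of thermometer between -0.02 and 0.02 m and y of piece_square in the frame of thermometer between -0.02 and 0.02 m and z of piece_square in the frame of thermometer between -0.15 and -0.06 m and angle between thermometer's own z axis and vertical below 0.3 rad and linear speed of thermometer below 0.03 m/s and angular speed of thermometer below 0.3 rad/s and contact force between the fingers and thermometer above 0.5 N and horizontal distance between each of weight_round, weight_square, weight_oblong and piece_square above 0.075 m), for 2 s.
4. the oblong piece, uncovered, is read: the held thermometer is still for 2 s, upright, its window 60 to 150 mm above the piece and aimed within 20 mm of its middle (x of piece_oblong in the frame of thermometer between -0.02 and 0.02 m and y of piece_oblong in the frame of thermometer between -0.02 and 0.02 m and z of piece_oblong in the frame of thermometer between -0.15 and -0.06 m and angle between thermometer's own z axis and vertical below 0.3 rad and linear speed of thermometer below 0.03 m/s and angular speed of thermometer below 0.3 rad/s and contact force between the fingers and thermometer above 0.5 N and horizontal distance between each of weight_round, weight_square, weight_oblong and piece_oblong above 0.075 m), for 2 s.
At the end, for the whole second after the job is handed in: the thermometer lies at rest in its rest (within 25 mm and 0.12 rad of home); each weight stands upright and at rest with its centre within 15 mm of the middle of its own piece; nothing is held (distance between thermometer and rest_home below 0.025 m and angle between the x axis of thermometer and the x axis of rest, either way round below 0.12 rad and angle between each of thermometer, weight_round, weight_square, weight_oblong's own z axis and vertical below 0.1 rad and linear speed of each of thermometer, weight_round, weight_square, weight_oblong below 0.02 m/s and horizontal distance between weight_round and piece_round below 0.015 m and height (world z) of each of weight_round, weight_square, weight_oblong below 0.018 m and horizontal distance between weight_square and piece_square below 0.015 m and horizontal distance between weight_oblong and piece_oblong below 0.015 m); the robot touches nothing.
It fails at once if a weight is lifted more than 12 mm off the panel (height (world z) of any of weight_round, weight_square, weight_oblong above 0.024 m).
It fails at once if the tin, tape roll or brush is moved more than 30 mm (distance of any of tin, tape_roll, brush from where it was at the start of the episode above 0.03 m).
Of weight_round, weight_square, weight_oblong only 2 to 3 are there at a start; the rules pass over those that are not, and their reading is None.
At some moment in a run one of weight_round, weight_square, weight_oblong may be knocked a few centimetres aside while the robot is not near it.
Once in a run the grip may slacken for a moment while it holds something.
It also fails if it takes over 210 s, if anything falls off the work surface, if the arm or the gripper's body presses on something with over 40 N, if the wrist force passes 120 N, or if a joint passes its speed limit or range.

## Robot

A 6-joint arm with a two-finger parallel gripper is mounted at the origin on the work surface. World frame = base frame: x ahead of the robot, y to its left, z up, the work surface at z = 0. Lengths are in m, angles in degrees, forces in N, time in s.
With the tool pointing down it reaches from about 0.4 to 0.825 m from the base axis. Payload 7 kg.
Tool frame: the origin (TCP) lies midway between the tips of the shut fingers; the grasp point (between the pads) lies ctrl.grasp_offset behind it (ctrl.grasp_offset is the distance from the TCP to the grasp point, in m); z points along the fingers, y is the line along which they close (so a half turn about z gives the same grasp; the last joint's range is limited). The gripper opens to 88 mm and grips with 3 to 60 N. Pads are 19 mm wide; open, the fingers measure 130 mm over their backs; the gripper's body (78 mm by 193 mm) begins 47 mm behind the grasp point.
Start: joints at [-57.175, 20.546, 0.682, 0, -70.136, -16.507], TCP at [0.19, -0.648, 0.227] pointing down, gripper open.
Joint ranges: [-176.03, 176.03], [-82.01, 121.73], [-58.28, 71.71], [-173.87, 95.51], [-174.79, -0.11], [-173.66, 173.66]. Speed limits (degrees/s): [136.94, 136.94, 172.46, 180, 180, 180].

## Interface

Orientations are given as [roll, pitch, yaw] about the fixed x, y, z axes, in that order (R = Rz(yaw) Ry(pitch) Rx(roll)).
In Python, from plant import ctrl gives the robot as it stands. The module is installed in compiled form; this text tells all that it offers.
- The arm moves only by the tool send_rows, never from a script. Its argument "increments" is a list that holds one entry, the list of rows, each a list of 4 numbers: the shift along the world's x, y, z normalised to -1 to 1, where 1 is 0.2 m, then the turn about the world's z normalised to -1 to 1, where 1 is 1.5 rad. In form: [[[x, y, z, roll], ...]]. A call has 1 to 12 rows; each row is the pose to reach, as a shift and turn from the pose commanded when the call began; what a row does not reach only later rows make up. A row lasts 1/8 s, in which the tool goes at most 62.5 mm and 10.7 degrees, less where a joint would pass 70% of its speed; a pose out of reach is approached as far as the arm can. A call with a number of a shift or a turn outside -1 to 1 is refused whole. A call with a gripper value outside its range is refused whole. "jaw" is the opening, from 0 (shut) to 1 (fully open), set as the call begins (left out, the last holds). The fingers move at their own pace and stop on an object; the grip force is fixed at half the most. Time passes only in rows, so rows that repeat a pose let the fingers close. It gives the time, the measured TCP pose, the force, the opening and the grip force at its end, in the units of the state.
- ctrl.get_obs(): the state, without advancing time (a new reading comes with each control period).
- ctrl.snapshot(name): name is "side" or "top"; returns the picture (384x512x3 uint8, red, green, blue); there is no depth.
- ctrl.calibration(name): a dict with "mtx" (3x3 intrinsics, pixels), "eye" and "attitude" of the camera in the world. Camera axes: x right, y up, looking along -z (the intrinsics and any distortion apply to the point x, -y, -z); pixel columns grow to the right and rows downward; lengths in m; the calibration is good to about 2 mm. A picture is of the moment at which its call begins. calibration takes no time and is no camera call.
- ctrl.close_job(): hands the job in; it is judged then, once.
Trained networks look in the newest picture that a camera, given by its name, has taken for a name from the list of things; names that differ only in an ending like _2 or _b are one class to them, and where a whole thing is asked for, a point or a joint stands for the part that bears it (a point fixed in the world has none). Each returns a list of dicts, best first, with "conf" (0 to 1); they miss things now and then, are a little off and sometimes report something else, mostly with a low value. They report only what shows in the picture. A call takes as long as a camera call. They do not tell look-alikes from the thing itself.
- ctrl.trace(thing, camera): "mask" (384x512 bool, what is visible of it) and "bbox" ([left, top, right, bottom] in pixels, round what is visible of it).
- ctrl.spot_point(thing, camera): "pixel" ([row, column] in pixels: a listed point, or the origin of a listed thing).
The state is a dict: "clock": time; "joint_pos": joint angles; "qvel": joint speeds; "tau": joint torques, N m; "tool_pos": TCP position; "orientation": TCP orientation; "force": force on the tool from outside, world axes, zero at the start; "moment": the same for the moment, N m; "opening": finger opening in m; "gripper_force": force on a finger pad.
Only numpy, scipy, OpenCV 4.12 (cv2) and the standard library are available. Lean on these libraries where they do the work, as an engineer would, in place of code of your own. Each camera call takes 0.05 s, during which the arm holds its last target. There are 200 camera calls.

## Working session

There is one attempt and no reset: what is moved stays moved. The work goes in short steps, Python scripts to look and compute and a tool call to move; the robot and the scene stay as the last step left them, time stands still between calls to the robot, and variables do not carry over. Pictures are saved under pics/ and viewed, at most 14 in all, crops included, and the job is handed in when it is done.

Besides the shell and the picture viewer there is one more tool, called after "Call:" as name(argument=value, ...), one argument or row to a line, values as JSON. send_rows: Moves the arm, as the interface text tells. Its arguments: {"type":"object","properties":{"increments":{"type":"array"},"jaw":{"type":"number"}},"required":["increments"]}

```bash
mkdir -p pics; cat > h.py <<'E'
import numpy as np, cv2
from plant import ctrl
from scipy.spatial.transform import Rotation as R
def cal(n):
    c=ctrl.calibration(n); a=np.array(c['attitude'],float)
    Rm=a if a.shape==(3,3) else R.from_euler('xyz',a,degrees=True).as_matrix()
    return np.array(c['mtx']),np.array(c['eye']),Rm,c
def ray(n,row,col):
    K,e,Rm,c=cal(n); p=np.linalg.inv(K)@[col,row,1]
    return e,Rm@np.array([p[0],-p[1],-p[2]])
def at(n,row,col,z):
    e,d=ray(n,row,col); return (e+d*(z-e[2])/d[2])[:2]
def proj(n,P):
    K,e,Rm,c=cal(n); q=Rm.T@(np.array(P)-e); q=K@[q[0],-q[1],-q[2]]; return q[1]/q[2],q[0]/q[2]
def save(n,f):
    im=ctrl.snapshot(n); cv2.imwrite('pics/'+f,im[:,:,::-1]); return im
E
python3 - <<'E'
from h import *
for n in('top','side'):
    print(ctrl.calibration(n)); save(n,n+'0.png')
print(ctrl.get_obs(),ctrl.grasp_offset)
for t in ['bay','rest_home','thermometer','rest','piece_round','piece_square','piece_oblong','weight_round','weight_square','weight_oblong','panel','tin','tape_roll']:
    print(t,[(np.round(d['pixel']).tolist(),round(d['conf'],2),np.round(at('top',*d['pixel'],0.012),3).tolist()) for d in ctrl.spot_point(t,'top')][:5])
E
```

```text
{'mtx': array([[463.07043071,   0.        , 257.9260725 ],
       [  0.        , 463.07043071, 195.60919163],
       [  0.        ,   0.        ,   1.        ]]), 'eye': array([ 0.35601236, -0.07644518,  1.19659157]), 'attitude': array([  7.3070281 ,   0.46144556, -89.48227926])}
{'mtx': array([[390.82080229,   0.        , 255.8248866 ],
       [  0.        , 390.82080229, 188.69313701],
       [  0.        ,   0.        ,   1.        ]]), 'eye': array([0.0608461 , 0.60700579, 0.7806389 ]), 'attitude': array([ 4.95952063e+01,  3.76839388e-02, -1.47688290e+02])}
{'clock': 0.1, 'joint_pos': array([-5.71755105e+01,  2.05883411e+01,  6.41911297e-01, -1.88239715e-02,
       -7.01342322e+01, -1.65066871e+01]), 'qvel': array([-0.04149146,  0.0005188 ,  0.21106154,  0.04445697, -0.07830857,
        0.01828882]), 'tau': array([-3.03389599e-03, -5.84162772e+01,  2.93748629e+01,  7.01565385e+00,
        1.01312526e-02, -7.38019548e-05]), 'tool_pos': array([ 0.18952528, -0.6474248 ,  0.22572348]), 'orientation': array([ 1.79917634e+02, -5.95306283e-03, -1.63688602e+02]), 'force': array([0.206743
[... 231 characters left out ...]
 0.284])]
thermometer [([196.0, 120.0], 0.85, [0.504, 0.292])]
rest [([222.0, 115.0], 0.61, [0.436, 0.3])]
piece_round [([217.0, 213.0], 0.85, [0.452, 0.048])]
piece_square [([226.0, 308.0], 0.9, [0.43, -0.195])]
piece_oblong [([219.0, 262.0], 0.97, [0.448, -0.076])]
weight_round [([224.0, 310.0], 0.32, [0.435, -0.201]), ([227.0, 309.0], 0.23, [0.427, -0.198])]
weight_square [([111.0, 374.0], 0.72, [0.734, -0.369]), ([306.0, 371.0], 0.62, [0.232, -0.35]), ([226.0, 309.0], 0.58, [0.431, -0.196])]
weight_oblong [([216.0, 265.0], 0.9, [0.454, -0.085])]
panel [([191.0, 267.0], 0.64, [0.521, -0.088])]
tin [([128.0, 134.0], 0.75, [0.685, 0.262])]
tape_roll [([253.0, 413.0], 0.83, [0.365, -0.459])]
```

View pics/top0.png

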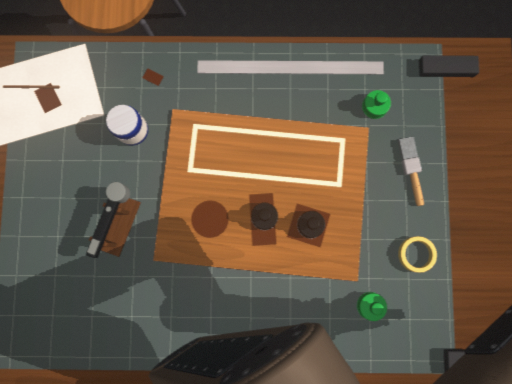

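View pics/side0.png

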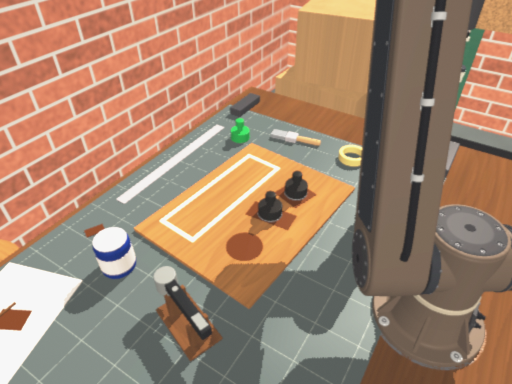

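The top view shows the panel with two black weights, on the oblong piece at (row 216, col 264) and on the square piece at (224, 310). The round piece at (218, 210) is bare, so weight_round is absent. The green look-alikes are at (103, 378) and (306, 372). The bay spans about cols 190–345, rows 125–186, and the thermometer lies in its rest at (195, 116). Candidates for the weights are those four pixels; only the two black ones standing on leather fit.

```bash
python3 - <<'E'
from h import *
im=cv2.imread('pics/top0.png')
cv2.imwrite('pics/crop0.png',cv2.resize(im[170:270,180:350],None,fx=4.5,fy=4.5,interpolation=cv2.INTER_CUBIC))
def W(pts,z): return np.array([at('top',r,c,z) for c,r in pts])
def rect(name,m,z):
    m=m.astype(np.uint8); cs,_=cv2.findContours(m,cv2.RETR_EXTERNAL,cv2.CHAIN_APPROX_NONE); c=max(cs,key=cv2.contourArea)[:,0,:]
    w=W(c,z).astype(np.float32); (x,y),(a,b),t=cv2.minAreaRect(w*1000); print(name,'c',round(x,1),round(y,1),'size',round(a,1),round(b,1),'ang',round(t,2))
    return w
hsv=cv2.cvtColor(im,cv2.COLOR_BGR2HSV)
roi=np.zeros(im.shape[:2],np.uint8); roi[115:195,180:355]=1
rect('bay',(im.min(2)>140)&(roi>0),.012)
for t,z in [('panel',.012),('piece_round',.013),('piece_square',.013),('piece_oblong',.013),('weight_square',.02),('weight_oblong',.02),('thermometer',.09),('rest',.0),('tin',.1),('brush',.01)]:
    for d in ctrl.trace(t,'top')[:3]:
        print(round(d['conf'],2),np.round(d['bbox']).tolist(),end=' '); w=rect(t,d['mask'],z)
        if t in('piece_round',):
            print(cv2.minEnclosingCircle(w*1000))
E
```

```text
bay c 615.7 -86.0 size 401.5 129.3 ang 84.78
0.73 [155.0, 109.0, 368.0, 281.0] panel c 515.1 -76.0 size 523.8 401.7 ang 84.79
0.37 [249.0, 193.0, 274.0, 244.0] panel c 405.4 -78.1 size 48.3 58.7 ang 0.51
0.76 [190.0, 199.0, 227.0, 238.0] piece_round c 447.8 59.4 size 95.1 92.4 ang 1.0
((447.5782470703125, 58.019447326660156), 48.6617431640625)
0.84 [288.0, 205.0, 330.0, 249.0] piece_square c 434.0 -193.7 size 90.8 90.9 ang 72.98
0.77 [249.0, 194.0, 276.0, 247.0] piece_oblong c 406.6 -79.4 size 50.9 61.2 ang 0.51
0.85 [362.0, 94.0, 393.0, 120.0] weight_square c 752.2 -372.2 size 65.9 78.5 ang 56.59
0.73 [356.0, 292.0, 386.0, 322.0] weight_square c 232.8 -347.9 size 75.2 65.1 ang 64.0
0.65 [251.0, 205.0, 276.0, 229.0] weight_oblong c 454.7 -81.5 size 66.4 66.3 ang 0.49
0.57 [86.0, 182.0, 129.0, 260.0] thermometer c 435.0 291.8 size 58.2 188.4 ang 74.38
0.95 [104.0, 200.0, 140.0, 253.0] rest c 428.3 290.0 size 51.9 149.9 ang 69.57
0.67 [400.0, 236.0, 436.0, 268.0] rest c 363.5 -472.3 size 94.4 89.6 ang 88.32
0.59 [108.0, 104.0, 148.0, 144.0] tin c 668.9 256.6 size 110.8 80.9 ang 47.03
0.54 [88.0, 184.0, 132.0, 258.0] tin c 439.7 300.6 size 55.9 181.4 ang 64.72
0.27 [251.0, 193.0, 276.0, 244.0] brush c 408.1 -79.4 size 53.6 61.3 ang 0.63
```

View pics/crop0.png

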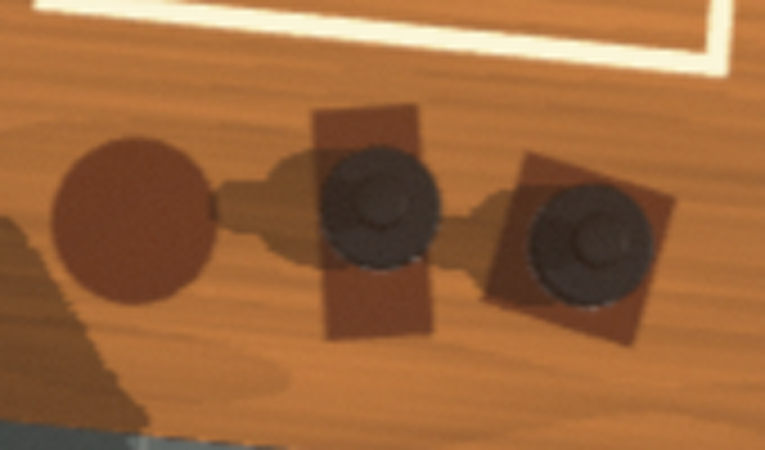

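The crop confirms two black weights, one on the oblong piece (knob near crop 380, 198) and one on the square piece (knob near 602, 236). The round piece is bare.

```bash
python3 - <<'E'
from h import *
im=cv2.imread('pics/top0.png').astype(int)
f=lambda c,r:(170+r/4.5-.4,180+c/4.5-.4)
for n,c,r,z in [('knob_o',380,200,.087),('knob_s',603,237,.087),('body_o',380,207,.03),('body_s',591,245,.03),('round',134,221,.013)]:
    print(n,np.round(at('top',*f(c,r),z),4))
for n,P in [('obl',[(312,110),(416,104),(433,332),(326,340)]),('sq',[(527,152),(676,198),(632,347),(484,299)])]:
    w=np.array([at('top',*f(*p),.013) for p in P]); print(n,w.mean(0).round(4),np.linalg.norm(np.diff(w,axis=0),axis=1).round(3))
# thermometer: head top circle and handle end (top view + side)
for cam in('top','side'):
    if cam=='side': ctrl.snapshot('side')
    for t in('thermometer','rest','rest_home'):
        print(cam,t,[(np.round(d['pixel'],1).tolist(),round(d['conf'],2)) for d in ctrl.spot_point(t,cam)][:2])
b=cv2.imread('pics/top0.png')[165:275,70:160]; s=cv2.imread('pics/side0.png')[255:365,140:230]
cv2.imwrite('pics/therm0.png',np.hstack([cv2.resize(x,None,fx=4.4,fy=4.4,interpolation=cv2.INTER_CUBIC) for x in(b,s)]))
E
```

```text
knob_o [ 0.4537 -0.0813]
knob_s [ 0.4349 -0.2002]
body_o [ 0.4547 -0.0816]
body_s [ 0.4344 -0.1998]
round [0.447  0.0583]
obl [ 0.4483 -0.077 ] [0.06  0.13  0.061]
sq [ 0.4334 -0.1952] [0.088 0.088 0.088]
top thermometer [([195.8, 119.7], 0.85)]
top rest [([222.4, 115.4], 0.61)]
top rest_home [([196.4, 122.5], 0.73)]
side thermometer [([286.3, 171.2], 0.59)]
side rest [([325.3, 189.3], 0.55)]
side rest_home [([287.5, 171.2], 0.91)]
```

View pics/therm0.png

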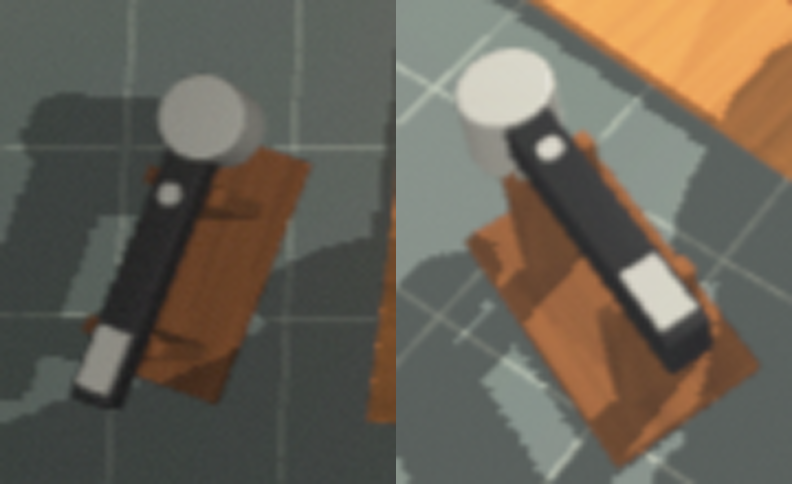

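The thermometer lies with its head at top-image pixel (row 192, col 116) and its handle end near (256, 92), heading about -20° like the rest. I start with the square weight.

Call:
send_rows(
  increments=[
    [[0.25,0.25,0,0.12],[0.5,0.5,0,0.24],[0.75,0.75,0,0.36],[1,1,0,0.48],[1,1,0,0.6],[1,1,0,0.72],[1,1,0,0.857],[1,1,0,0.857],[1,1,0,0.857]],
  ],
  jaw=1,
)

```text
clock: 2.72
tool_pos: [0.3895, -0.4479, 0.2266]
orientation: [180.0, 0.0, -90.2]
force: [0.4, 0.0, 1.2]
opening: 0.0877
gripper_force: 0.0
```

```bash
python3 - <<'E'
from h import *
f=lambda c,r:(165+r/4.4-.4,70+c/4.4-.4)
h=at('top',*f(202,117),.098); e=at('top',*f(98,403),.096)
d=h-e; print(h,e,np.linalg.norm(d),np.degrees(np.arctan2(d[1],d[0])))
P=[(310,163),(217,404)]
w=[at('top',*f(*p),.004) for p in P]; d=w[0]-w[1]; print(w,np.degrees(np.arctan2(d[1],d[0])),np.linalg.norm(d))
# triangulate window from nets
a,u=ray('top',196,120.5); b,v=ray('side',287,171.2)
s=np.linalg.lstsq(np.c_[u,-v],b-a,rcond=None)[0]; print(a+u*s[0],b+v*s[1])
E
```

```text
[0.50475851 0.27569296] [0.34956513 0.32485626] 0.1627943908277818 -17.577543621049163
[array([0.49058946, 0.24058155]), array([0.3490784 , 0.28894332])] -18.867996664016985 0.14954677834750793
[0.49791358 0.27475349 0.06041608] [0.49347359 0.27202838 0.0590192 ]
```

Call:
send_rows(
  increments=[
    [[0.06,0.25,0,0],[0.12,0.5,0,0],[0.17,0.75,0,0],[0.223,1,0,0],[0.223,1,0,0]],
  ],
)

```text
clock: 3.35
tool_pos: [0.4348, -0.2454, 0.2271]
orientation: [-179.9, 0.0, -90.0]
force: [-0.7, -0.1, 0.1]
opening: 0.0878
gripper_force: 0.0
```

Call:
send_rows(
  increments=[
    [[0,0.12,0,0],[0,0.24,0,0],[0,0.24,-0.2,0],[0,0.24,-0.4,0],[0,0.24,-0.6,0],[0,0.24,-0.75,0],[0,0.24,-0.855,0],[0,0.24,-0.855,0],[0,0.24,-0.855,0]],
  ],
)

```text
clock: 4.47
tool_pos: [0.4347, -0.2003, 0.0563]
orientation: [-180.0, -0.0, -90.1]
force: [-0.1, 0.1, -0.2]
opening: 0.0875
gripper_force: 0.0
```

Call:
send_rows(
  increments=[
    [[0,0,0,0],[0,0,0,0],[0,0,0,0],[0,0,0,0],[0,0,0,0],[0,0,0,0]],
  ],
  jaw=0,
)

```text
clock: 5.22
tool_pos: [0.4342, -0.1998, 0.0555]
orientation: [180.0, 0.0, -90.0]
force: [-0.3, 0.2, -0.6]
opening: 0.0333
gripper_force: 0.0
```

Call:
send_rows(
  increments=[
    [[0,0,0,0],[0,0,0,0],[0,0,0,0]],
  ],
)

```text
clock: 5.6
tool_pos: [0.4344, -0.1998, 0.0556]
orientation: [-180.0, 0.0, -90.0]
force: [1.4, 0.3, -1.4]
opening: 0.0297
gripper_force: 30.0
```

Call:
send_rows(
  increments=[
    [[0.06,-0.002,0,0],[0.15,-0.005,0,0],[0.25,-0.008,0,0],[0.35,-0.012,0,0],[0.45,-0.015,0,0],[0.55,-0.018,0,0],[0.65,-0.021,0,0],[0.73,-0.024,0,0],[0.8,-0.026,0,0],[0.85,-0.028,0,0],[0.85,-0.028,0,0],[0.85,-0.028,0,0]],
  ],
)

```text
clock: 7.1
tool_pos: [0.6045, -0.2057, 0.0556]
orientation: [-180.0, -0.0, -90.0]
force: [1.4, -2.0, 0.2]
opening: 0.0289
gripper_force: 30.0
```

Call:
send_rows(
  increments=[
    [[0,0,-0.004,0],[0,0,-0.004,0],[0,0,-0.004,0]],
  ],
)

```text
clock: 7.48
tool_pos: [0.6045, -0.2057, 0.0555]
orientation: [-179.9, -0.0, -90.0]
force: [0.0, -1.5, 4.7]
opening: 0.0293
gripper_force: 30.0
```

Call:
send_rows(
  increments=[
    [[0,0,0,0],[0,0,0,0],[0,0,0,0],[0,0,0,0],[0,0,0.1,0],[0,0,0.25,0],[0,0,0.35,0],[0,0,0.35,0]],
  ],
  jaw=1,
)

```text
clock: 8.48
tool_pos: [0.6053, -0.2055, 0.1265]
orientation: [-179.8, -0.0, -90.0]
force: [0.0, 0.1, 0.0]
opening: 0.0871
gripper_force: 0.0
```

Call:
send_rows(
  increments=[
    [[-0.2,0.16,0,0],[-0.4,0.32,0,0],[-0.6,0.48,0,0],[-0.753,0.62,0,0],[-0.753,0.62,0,0],[-0.753,0.62,-0.15,0],[-0.753,0.62,-0.28,0],[-0.753,0.62,-0.346,0],[-0.753,0.62,-0.346,0],[-0.753,0.62,-0.346,0]],
  ],
)

```text
clock: 9.72
tool_pos: [0.4543, -0.0815, 0.0561]
orientation: [-180.0, -0.0, -90.0]
force: [0.1, 0.1, -1.1]
opening: 0.0875
gripper_force: 0.0
```

Call:
send_rows(
  increments=[
    [[0,0,0,0],[0,0,0,0],[0,0,0,0],[0,0,0,0],[0,0,0,0],[0,0,0,0],[0,0,0,0],[0,0,0,0],[0,0,0,0]],
  ],
  jaw=0,
)

```text
clock: 10.85
tool_pos: [0.4539, -0.0813, 0.0556]
orientation: [-180.0, 0.0, -90.0]
force: [1.0, -0.6, -1.0]
opening: 0.0292
gripper_force: 30.0
```

Call:
send_rows(
  increments=[
    [[0.06,-0.005,0,0],[0.15,-0.013,0,0],[0.25,-0.022,0,0],[0.35,-0.031,0,0],[0.45,-0.04,0,0],[0.55,-0.049,0,0],[0.65,-0.058,0,0],[0.73,-0.065,0,0],[0.8,-0.07,0,0],[0.8,-0.07,0,0],[0.8,-0.07,-0.004,0],[0.8,-0.07,-0.004,0]],
  ],
)

```text
clock: 12.35
tool_pos: [0.6146, -0.0958, 0.0557]
orientation: [-179.9, -0.0, -90.0]
force: [1.5, -3.2, 4.2]
opening: 0.0293
gripper_force: 30.0
```

Call:
send_rows(
  increments=[
    [[0,0,0,0],[0,0,0,0],[0,0,0,0],[0,0,0,0],[0,0,0.1,0],[0,0,0.25,0],[0,0,0.5,0],[0,0,0.5,0]],
  ],
  jaw=1,
)

```text
clock: 13.35
tool_pos: [0.6162, -0.0953, 0.1593]
orientation: [-179.6, 0.0, -90.0]
force: [-0.4, 0.4, -0.6]
opening: 0.0877
gripper_force: 0.0
```

Call:
send_rows(
  increments=[
    [[-0.15,0.25,0.1,0.1],[-0.3,0.5,0.2,0.2],[-0.45,0.75,0.3,0.3],[-0.6,1,0.4,0.4],[-0.75,1,0.4,0.5],[-0.8,1,0.4,0.6],[-0.8,1,0.4,0.7],[-0.8,1,0.4,0.8],[-0.8,1,0.4,0.83],[-0.8,1,0.4,0.83]],
  ],
)

```text
clock: 14.6
tool_pos: [0.4533, 0.1046, 0.2343]
orientation: [180.0, 0.0, -18.7]
force: [0.3, 0.6, 0.0]
opening: 0.0874
gripper_force: 0.0
```

```bash
python3 - <<'E'
from h import *
im=save('top','top1.png')
for t,z in (('weight_oblong',.012),('thermometer',.052),('rest_home',.052)):
    print(t,[(np.round(d['pixel'],1).tolist(),round(d['conf'],2),at('top',*d['pixel'],z).round(4).tolist()) for d in ctrl.spot_point(t,'top')][:4])
E
```

```text
weight_oblong [([156.2, 269.7], 0.8, [0.6116, -0.0953])]
thermometer [([153.0, 268.6], 0.38, [0.6112, -0.0918])]
rest_home []
```

View pics/top1.png

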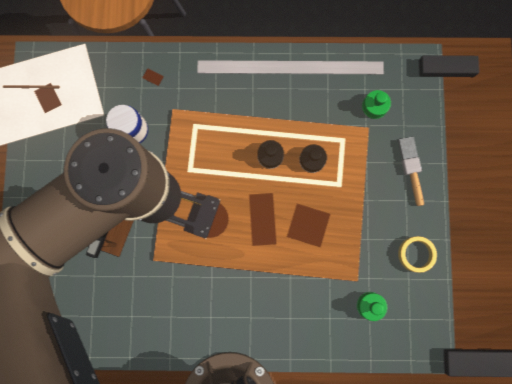

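The picture shows both weights inside the bay at (154, 270) and (158, 313). The pieces are all bare and the bystanders have not moved.

Call:
send_rows(
  increments=[
    [[-0.03,0.3,0,0],[-0.06,0.6,0,0],[-0.108,0.985,0,0],[-0.108,0.985,0,0],[-0.108,0.985,-0.25,0],[-0.108,0.985,-0.5,0],[-0.108,0.985,-0.7,0],[-0.108,0.985,-0.855,0],[-0.108,0.985,-0.855,0],[-0.108,0.985,-0.855,0]],
  ],
)

```text
clock: 16.05
tool_pos: [0.4327, 0.3019, 0.0649]
orientation: [-179.9, -0.0, -18.7]
force: [-0.5, -0.2, -0.4]
opening: 0.0875
gripper_force: 0.0
```

```bash
python3 - <<'E'
from h import *
save('side','side1.png')
im=cv2.imread('pics/side1.png')[230:380,110:270]
cv2.imwrite('pics/c1.png',cv2.resize(im,None,fx=4,fy=4,interpolation=cv2.INTER_CUBIC))
b=cv2.imread('pics/top1.png')
# pieces from top1
def rc(P0,P1,name):
    g=b[P0[0]:P1[0],P0[1]:P1[1]]; m=((g[:,:,2]<135)).astype(np.uint8)
    m=cv2.morphologyEx(m,cv2.MORPH_OPEN,np.ones((3,3)))
    cs,_=cv2.findContours(m,cv2.RETR_EXTERNAL,cv2.CHAIN_APPROX_NONE); c=max(cs,key=cv2.contourArea)[:,0,:]
    w=np.array([at('top',r+P0[0],x+P0[1],.013) for x,r in c],np.float32)*1000; print(name,cv2.minAreaRect(w))
rc((188,240),(252,285),'obl'); rc((196,280),(252,340),'sq')
E
```

```text
obl ((448.0718078613281, -77.14177703857422), (130.67579650878906, 60.67357635498047), 4.341323375701904)
sq ((433.6609802246094, -194.20654296875), (88.57453155517578, 89.1099624633789), 72.97703552246094)
```

View pics/c1.png

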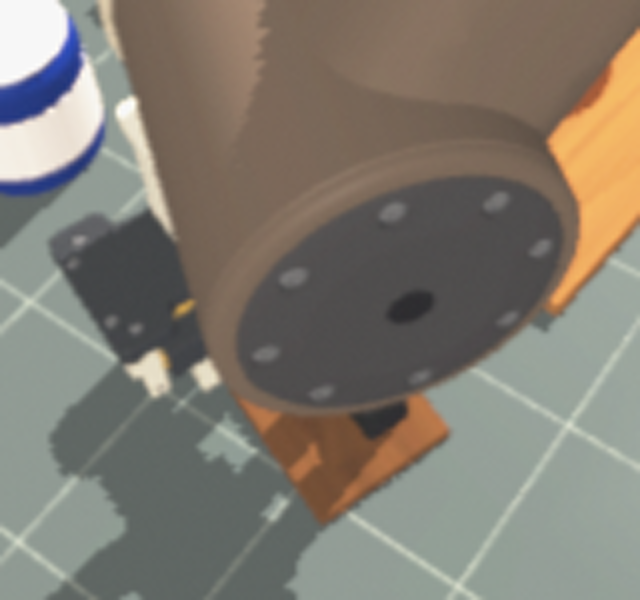

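The arm hides the handle in this crop; only its end shows, at about crop (382, 418). No contact force shows, so I close on the handle.

Call:
send_rows(
  increments=[
    [[0,0,0,0],[0,0,0,0],[0,0,0,0],[0,0,0,0],[0,0,0,0],[0,0,0,0],[0,0,0,0],[0,0,0,0],[0,0,0,0],[0,0,0,0],[0,0,0,0]],
  ],
  jaw=0,
)

```text
clock: 17.48
tool_pos: [0.432, 0.3016, 0.0637]
orientation: [180.0, 0.0, -18.7]
force: [-0.9, -0.4, -0.3]
opening: 0.0241
gripper_force: 30.0
```

Call:
send_rows(
  increments=[
    [[0,0,0.04,0],[0,0,0.1,0],[0,0,0.2,0],[0,0,0.3,0],[0,0,0.4,0],[0,0,0.4,0],[0,0,0.4,0]],
  ],
)

```text
clock: 18.35
tool_pos: [0.4317, 0.3014, 0.1436]
orientation: [180.0, 0.0, -18.7]
force: [0.7, -0.4, -1.8]
opening: 0.0242
gripper_force: 30.0
```

Call:
send_rows(
  increments=[
    [[0.01,-0.1,0,-0.08],[0.02,-0.2,0,-0.17],[0.03,-0.3,0,-0.26],[0.04,-0.4,0,-0.35],[0.05,-0.5,-0.03,-0.44],[0.06,-0.6,-0.05,-0.53],[0.07,-0.7,-0.07,-0.62],[0.073,-0.79,-0.09,-0.71],[0.073,-0.837,-0.095,-0.79],[0.073,-0.837,-0.095,-0.83],[0.073,-0.837,-0.095,-0.83],[0.073,-0.837,-0.095,-0.83]],
  ],
)

```text
clock: 19.85
tool_pos: [0.4464, 0.1341, 0.1244]
orientation: [180.0, -0.0, -89.9]
force: [0.7, 1.0, -1.6]
opening: 0.0239
gripper_force: 30.0
```

```bash
python3 - <<'E'
from h import *
save('side','side2.png'); save('top','top2.png')
a=cv2.imread('pics/side2.png'); b=cv2.imread('pics/top2.png')
cv2.imwrite('pics/c2.png',np.hstack([cv2.resize(a[150:330,150:330],None,fx=2.2,fy=2.2,interpolation=cv2.INTER_CUBIC),cv2.resize(b[100:280,140:320],None,fx=2.2,fy=2.2,interpolation=cv2.INTER_CUBIC)]))
for c in('top','side'):
  for t in('thermometer','piece_round'):
    print(c,t,[(np.round(d['pixel'],1).tolist(),round(d['conf'],2)) for d in ctrl.spot_point(t,c)][:2])
print('expected',proj('side',(.4475,.0585,.113)),proj('top',(.4475,.0585,.113)), 'head top side',proj('side',(.4475,.0585,.159)))
E
```

```text
top thermometer [([218.2, 204.0], 0.67)]
top piece_round [([218.2, 210.3], 0.93)]
side thermometer []
side piece_round [([242.3, 244.7], 0.72)]
expected (np.float64(219.34461993731634), np.float64(242.08727927067704)) (np.float64(215.19461256308148), np.float64(204.54284360990619)) head top side (np.float64(205.35645340958823), np.float64(241.62585868032681))
```

View pics/c2.png

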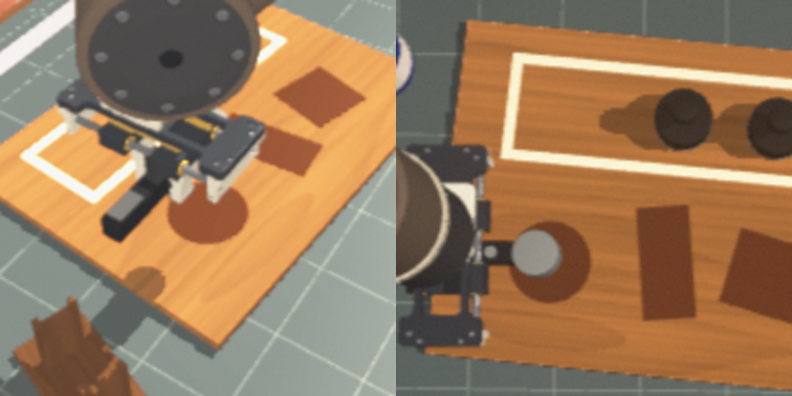

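The head shows at (row 215, col 203) in the top view, within about 3 mm of where it should be over the round piece, level, with the weights still in the bay. I hold.

Call:
send_rows(
  increments=[
    [[0,0,0,0],[0,0,0,0],[0,0,0,0],[0,0,0,0],[0,0,0,0],[0,0,0,0],[0,0,0,0],[0,0,0,0],[0,0,0,0],[0,0,0,0],[0,0,0,0],[0,0,0,0]],
  ],
)

```text
clock: 21.65
tool_pos: [0.4466, 0.1342, 0.1248]
orientation: [-180.0, 0.0, -90.0]
force: [0.9, 0.3, -1.2]
opening: 0.024
gripper_force: 30.0
```

Call:
send_rows(
  increments=[
    [[0,0,0,0],[0,0,0,0],[0,0,0,0],[0,0,0,0],[0,0,0,0],[0,0,0,0],[0,0,0,0],[0,0,0,0],[0,0,0,0],[0,0,0,0],[0,0,0,0],[0,0,0,0]],
  ],
)

```text
clock: 23.15
tool_pos: [0.4466, 0.1342, 0.1248]
orientation: [180.0, 0.0, -90.0]
force: [0.3, -0.6, -1.6]
opening: 0.0238
gripper_force: 30.0
```

```bash
cat > look.py <<'E'
from h import *; import sys
b=save('top',sys.argv[1])
for t,z in (('weight_oblong',.012),('weight_square',.012),('thermometer',.113)):
    print(t,[(np.round(d['pixel'],1).tolist(),round(d['conf'],2),at('top',*d['pixel'],z).round(4).tolist()) for d in ctrl.spot_point(t,'top')][:4])
# dark blobs over bay = weights; grey head
g=b.max(2)<75; m=np.zeros(g.shape,np.uint8); m[115:260,160:365]=g[115:260,160:365]
n,l,s,c=cv2.connectedComponentsWithStats(m)
print([(c[i].round(1).tolist(),int(s[i,4])) for i in range(1,n) if s[i,4]>150])
E
python3 look.py top3.png
```

```text
weight_oblong [([157.0, 273.2], 0.57, [0.6096, -0.1044])]
weight_square [([306.8, 369.5], 0.91, [0.2301, -0.3467]), ([106.8, 374.7], 0.75, [0.7465, -0.3715]), ([159.0, 311.4], 0.62, [0.605, -0.2039])]
thermometer [([216.9, 201.9], 0.85, [0.4434, 0.0646])]
[([270.0, 153.9], 536), ([312.4, 158.0], 543), ([168.7, 173.6], 286), ([170.7, 224.7], 924)]
```

Call:
send_rows(
  increments=[
    [[-0.01,-0.15,0,0],[-0.02,-0.32,0,0],[-0.03,-0.5,0,0],[-0.04,-0.68,0,0],[-0.05,-0.85,0,0],[-0.06,-1,0,0],[-0.069,-1,0,0]],
  ],
)

```text
clock: 24.22
tool_pos: [0.4324, -0.0672, 0.1247]
orientation: [180.0, -0.0, -90.2]
force: [0.6, 0.3, -2.1]
opening: 0.0235
gripper_force: 30.0
```

Call:
send_rows(
  increments=[
    [[0,-0.12,0,0],[0,-0.22,0,0],[0,-0.27,0,0],[0,-0.273,0,0],[0,-0.273,0,0],[0,-0.273,0,0]],
  ],
)

```text
clock: 24.98
tool_pos: [0.4329, -0.1199, 0.1248]
orientation: [-180.0, 0.0, -90.0]
force: [0.5, -0.1, -2.3]
opening: 0.0241
gripper_force: 30.0
```

```bash
python3 look.py top4.png
```

```text
weight_oblong []
weight_square [([107.9, 375.1], 0.9, [0.7435, -0.3725]), ([306.9, 371.3], 0.72, [0.2299, -0.3512]), ([159.2, 311.3], 0.66, [0.6045, -0.2036])]
thermometer [([222.2, 309.5], 0.49, [0.4331, -0.1877])]
[([269.9, 154.0], 534), ([312.7, 157.6], 514), ([270.0, 201.6], 280), ([280.9, 252.7], 332)]
```

View pics/top4.png

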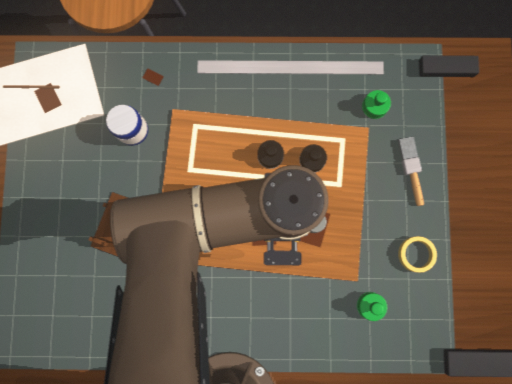

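The head just shows beside the wrist at (row 224, col 318), over the square piece, and both weights are still in the bay. I hold.

Call:
send_rows(
  increments=[
    [[0,0,0,0],[0,0,0,0],[0,0,0,0],[0,0,0,0],[0,0,0,0],[0,0,0,0],[0,0,0,0],[0,0,0,0],[0,0,0,0],[0,0,0,0],[0,0,0,0],[0,0,0,0]],
  ],
)

```text
clock: 26.68
tool_pos: [0.4328, -0.1204, 0.1248]
orientation: [180.0, -0.0, -90.0]
force: [0.9, -1.3, -1.9]
opening: 0.024
gripper_force: 30.0
```

Call:
send_rows(
  increments=[
    [[0,0,0,0],[0,0,0,0],[0,0,0,0],[0,0,0,0],[0,0,0,0],[0,0,0,0],[0,0,0,0],[0,0,0,0],[0,0,0,0],[0,0,0,0],[0,0,0,0],[0,0,0,0]],
  ],
)

```text
clock: 28.18
tool_pos: [0.4328, -0.1204, 0.1248]
orientation: [180.0, -0.0, -90.0]
force: [0.2, 0.3, -1.2]
opening: 0.0238
gripper_force: 30.0
```

Call:
send_rows(
  increments=[
    [[0.01,0.12,0,0],[0.03,0.27,0,0],[0.05,0.42,0,0],[0.07,0.54,0,0],[0.072,0.58,0,0],[0.072,0.585,0,0],[0.072,0.585,0,0],[0.072,0.585,0,0]],
  ],
)

```text
clock: 29.18
tool_pos: [0.4471, -0.004, 0.1247]
orientation: [180.0, -0.0, -90.1]
force: [0.2, -0.2, -1.6]
opening: 0.0239
gripper_force: 30.0
```

```bash
python3 look.py top5.png
```

```text
weight_oblong [([155.1, 270.7], 0.98, [0.6146, -0.0979])]
weight_square [([304.3, 373.6], 0.96, [0.2363, -0.3571]), ([157.9, 311.6], 0.84, [0.6079, -0.2044]), ([109.0, 376.6], 0.68, [0.7406, -0.3764])]
thermometer [([253.3, 417.0], 0.75, [0.3631, -0.4361]), ([131.6, 133.5], 0.74, [0.6478, 0.2345]), ([216.4, 262.3], 0.73, [0.4458, -0.0772])]
[([269.9, 153.9], 530), ([312.4, 158.1], 526), ([187.9, 194.0], 387), ([230.4, 239.4], 691)]
```

Window over the oblong piece (0.446, −0.077). I hold.

Call:
send_rows(
  increments=[
    [[0,0,0,0],[0,0,0,0],[0,0,0,0],[0,0,0,0],[0,0,0,0],[0,0,0,0],[0,0,0,0],[0,0,0,0],[0,0,0,0],[0,0,0,0],[0,0,0,0],[0,0,0,0]],
  ],
)

```text
clock: 30.88
tool_pos: [0.4472, -0.0034, 0.1247]
orientation: [180.0, 0.0, -90.0]
force: [-0.5, 1.4, -0.9]
opening: 0.0237
gripper_force: 30.0
```

Call:
send_rows(
  increments=[
    [[0,0,0,0],[0,0,0,0],[0,0,0,0],[0,0,0,0],[0,0,0,0],[0,0,0,0],[0,0,0,0],[0,0,0,0],[0,0,0,0],[0,0,0,0],[0,0,0,0],[0,0,0,0]],
  ],
)

```text
clock: 32.38
tool_pos: [0.4472, -0.0034, 0.1248]
orientation: [180.0, -0.0, -90.0]
force: [0.7, -0.6, -1.4]
opening: 0.0241
gripper_force: 30.0
```

```bash
python3 look.py top6.png; python3 - <<'E'
from h import *
b=cv2.imread('pics/top6.png'); save('side','side6.png'); a=cv2.imread('pics/side6.png')
cv2.imwrite('pics/c6.png',np.hstack([cv2.resize(a[130:310,170:350],None,fx=2.2,fy=2.2,interpolation=cv2.INTER_CUBIC),cv2.resize(b[110:290,160:340],None,fx=2.2,fy=2.2,interpolation=cv2.INTER_CUBIC)]))
E
```

```text
weight_oblong []
weight_square [([157.5, 312.4], 0.74, [0.609, -0.2065]), ([307.5, 371.4], 0.7, [0.2284, -0.3514]), ([108.4, 373.6], 0.63, [0.7422, -0.3685])]
thermometer [([217.8, 263.5], 0.59, [0.4425, -0.08]), ([169.6, 409.5], 0.49, [0.5599, -0.4251])]
[([269.9, 154.0], 526), ([312.4, 158.1], 525), ([187.8, 194.7], 395), ([230.2, 239.2], 686)]
```

View pics/c6.png

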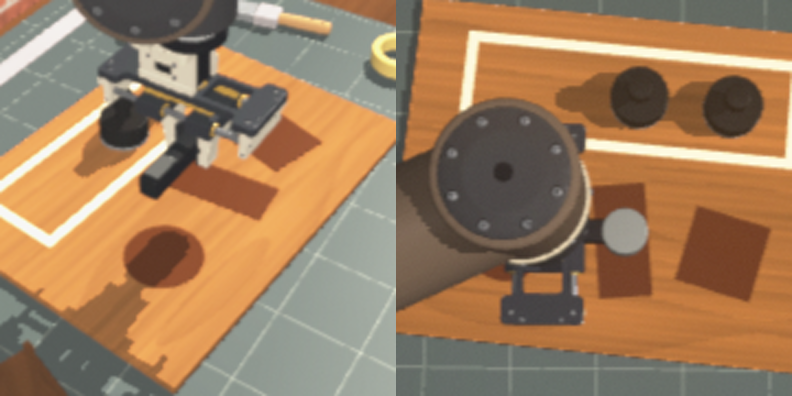

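The head at top pixel (215, 264) hangs level over the oblong piece, and both weights are in the bay. All three readings are done, so I return the thermometer.

Call:
send_rows(
  increments=[
    [[0,0.1,0.05,0],[0,0.25,0.1,0],[0,0.42,0.15,0],[0,0.6,0.15,0],[0,0.74,0.15,0],[0,0.8,0.15,0],[0,0.8,0.15,0]],
  ],
)

```text
clock: 33.5
tool_pos: [0.4471, 0.1569, 0.1546]
orientation: [180.0, -0.0, -90.0]
force: [-0.5, -0.2, -1.6]
opening: 0.024
gripper_force: 30.0
```

Call:
send_rows(
  increments=[
    [[-0.01,0.07,0,0.08],[-0.02,0.15,0,0.17],[-0.03,0.24,0,0.26],[-0.04,0.33,0,0.35],[-0.05,0.42,0,0.44],[-0.06,0.51,0,0.53],[-0.07,0.6,0,0.62],[-0.075,0.67,0,0.71],[-0.075,0.722,0,0.79],[-0.075,0.722,0,0.83],[-0.075,0.722,0,0.83],[-0.075,0.722,0,0.83]],
  ],
)

```text
clock: 35.0
tool_pos: [0.4323, 0.3003, 0.1547]
orientation: [180.0, 0.0, -18.8]
force: [0.0, -1.0, -2.5]
opening: 0.0238
gripper_force: 30.0
```

Call:
send_rows(
  increments=[
    [[0,0,0,0],[0,0,-0.1,0],[0,0,-0.2,0],[0,0,-0.28,0],[0,0,-0.28,0],[0,0,-0.28,0]],
  ],
)

```text
clock: 35.75
tool_pos: [0.4326, 0.3013, 0.0994]
orientation: [-180.0, -0.0, -18.7]
force: [0.6, -0.1, -2.2]
opening: 0.0241
gripper_force: 30.0
```

```bash
python3 - <<'E'
from h import *
save('side','side7.png'); save('top','top7.png'); a=cv2.imread('pics/side7.png');b=cv2.imread('pics/top7.png')
cv2.imwrite('pics/c7.png',np.hstack([cv2.resize(a[230:370,110:250],None,fx=2.8,fy=2.8,interpolation=cv2.INTER_CUBIC),cv2.resize(b[145:285,60:200],None,fx=2.8,fy=2.8,interpolation=cv2.INTER_CUBIC)]))
E
```

```text
(no output)
```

View pics/c7.png

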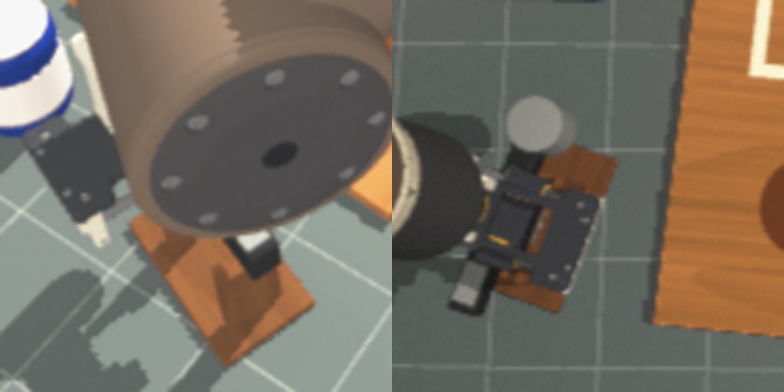

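The thermometer hangs just above the rest, aligned with it (head at crop (535, 125), handle end at (470, 295)). I lower it.

Call:
send_rows(
  increments=[
    [[0,0,-0.04,0],[0,0,-0.08,0],[0,0,-0.12,0],[0,0,-0.15,0],[0,0,-0.17,0],[0,0,-0.175,0],[0,0,-0.175,0],[0,0,-0.175,0]],
  ],
)

```text
clock: 36.85
tool_pos: [0.4323, 0.3012, 0.0639]
orientation: [-180.0, -0.0, -18.7]
force: [-0.7, 0.5, -1.8]
opening: 0.0242
gripper_force: 30.0
```

Call:
send_rows(
  increments=[
    [[0,0,-0.004,0],[0,0,-0.004,0],[0,0,-0.004,0],[0,0,-0.004,0]],
  ],
)

```text
clock: 37.35
tool_pos: [0.4324, 0.3012, 0.0637]
orientation: [-180.0, -0.0, -18.7]
force: [-1.9, -1.1, 5.4]
opening: 0.0237
gripper_force: 30.0
```

Call:
send_rows(
  increments=[
    [[0,0,0,0],[0,0,0,0],[0,0,0,0],[0,0,0,0],[0,0,0,0],[0,0,0,0],[0,0,0.1,0],[0,0,0.25,0],[0,0,0.5,0],[0,0,0.7,0],[0,0,0.7,0]],
  ],
  jaw=1,
)

```text
clock: 38.72
tool_pos: [0.4336, 0.3025, 0.2065]
orientation: [-179.6, -0.1, -18.7]
force: [-1.0, 0.1, -0.3]
opening: 0.0877
gripper_force: 0.0
```

Call:
send_rows(
  increments=[
    [[0.04,-0.1,0,-0.1],[0.15,-0.35,0,-0.2],[0.3,-0.6,0,-0.3],[0.4,-0.8,0,-0.4],[0.5,-1,0,-0.5],[0.5,-1,0,-0.6],[0.5,-1,0,-0.7],[0.5,-1,0,-0.8],[0.5,-1,0,-0.83],[0.5,-1,0,-0.83]],
  ],
)

```text
clock: 39.98
tool_pos: [0.5318, 0.1008, 0.202]
orientation: [179.9, -0.0, -90.0]
force: [-0.3, 0.6, 0.6]
opening: 0.0875
gripper_force: 0.0
```

```bash
python3 look.py top8.png; python3 - <<'E'
from h import *
save('side','side8.png'); a=cv2.imread('pics/side8.png');b=cv2.imread('pics/top8.png')
cv2.imwrite('pics/c8.png',np.hstack([cv2.resize(a[230:370,110:250],None,fx=2.8,fy=2.8,interpolation=cv2.INTER_CUBIC),cv2.resize(b[105:285,60:330],(588,392),interpolation=cv2.INTER_CUBIC)[:, :400]]))
E
```

```text
weight_oblong [([156.3, 271.0], 0.73, [0.6114, -0.0987]), ([224.8, 309.5], 0.71, [0.4337, -0.198])]
weight_square [([308.4, 371.1], 0.91, [0.2262, -0.3506]), ([156.9, 309.7], 0.74, [0.6105, -0.1995]), ([106.3, 374.1], 0.61, [0.7479, -0.37])]
thermometer [([194.4, 117.9], 0.96, [0.4951, 0.2648]), ([156.4, 272.6], 0.57, [0.5894, -0.1006])]
[([269.3, 152.4], 353), ([311.5, 157.2], 404), ([169.0, 180.9], 639)]
```

View pics/c8.png

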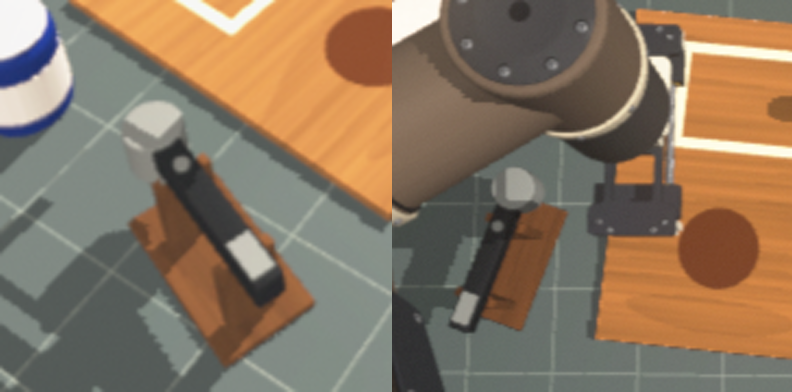

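The thermometer lies in its rest as before, and both weights are where I left them. I bring the oblong piece's weight back first.

Call:
send_rows(
  increments=[
    [[0.1,-0.25,0,0],[0.2,-0.5,0,0],[0.3,-0.75,0,0],[0.41,-0.985,0,0],[0.41,-0.985,-0.2,0],[0.41,-0.985,-0.4,0],[0.41,-0.985,-0.6,0],[0.41,-0.985,-0.735,0],[0.41,-0.985,-0.735,0],[0.41,-0.985,-0.735,0]],
  ],
)

```text
clock: 41.48
tool_pos: [0.6151, -0.096, 0.0571]
orientation: [-179.9, -0.0, -90.0]
force: [0.1, -0.1, 0.7]
opening: 0.0877
gripper_force: 0.0
```

Call:
send_rows(
  increments=[
    [[0,0,0,0],[0,0,0,0],[0,0,0,0],[0,0,0,0],[0,0,0,0],[0,0,0,0],[0,0,0,0],[0,0,0,0],[0,0,0,0],[0,0,0,0]],
  ],
  jaw=0,
)

```text
clock: 42.72
tool_pos: [0.6143, -0.096, 0.0559]
orientation: [-180.0, 0.0, -90.0]
force: [1.5, -0.5, -1.4]
opening: 0.0292
gripper_force: 30.0
```

Call:
send_rows(
  increments=[
    [[0,0,0.012,0],[-0.06,0.007,0.012,0],[-0.15,0.017,0.012,0],[-0.25,0.029,0.012,0],[-0.35,0.04,0.012,0],[-0.45,0.051,0.012,0],[-0.55,0.063,0.012,0],[-0.65,0.074,0.012,0],[-0.74,0.084,0.012,0],[-0.8,0.091,0.012,0],[-0.832,0.095,0.012,0],[-0.832,0.095,0.012,0]],
  ],
)

```text
clock: 44.22
tool_pos: [0.4477, -0.0769, 0.0585]
orientation: [-180.0, 0.0, -90.0]
force: [0.3, -0.4, -8.4]
opening: 0.0292
gripper_force: 30.0
```

Call:
send_rows(
  increments=[
    [[0,0,-0.004,0],[0,0,-0.007,0],[0,0,-0.007,0],[0,0,-0.007,0]],
  ],
)

```text
clock: 44.72
tool_pos: [0.4479, -0.077, 0.0569]
orientation: [180.0, -0.0, -90.0]
force: [0.9, 0.0, -9.9]
opening: 0.0293
gripper_force: 30.0
```

Call:
send_rows(
  increments=[
    [[0,0,0,0],[0,0,0,0],[0,0,0,0],[0,0,0,0],[0,0,0,0],[0,0,0.1,0],[0,0,0.25,0],[0,0,0.5,0],[0,0,0.5,0]],
  ],
  jaw=1,
)

```text
clock: 45.85
tool_pos: [0.4503, -0.0767, 0.1606]
orientation: [-179.6, 0.1, -90.0]
force: [0.8, 0.3, -0.8]
opening: 0.0878
gripper_force: 0.0
```

Call:
send_rows(
  increments=[
    [[0.2,-0.16,0,0],[0.4,-0.32,0,0],[0.6,-0.48,0,0],[0.78,-0.642,0,0],[0.78,-0.642,0,0]],
  ],
)

```text
clock: 46.48
tool_pos: [0.605, -0.2074, 0.1544]
orientation: [179.9, -0.0, -90.2]
force: [-0.7, 0.5, -1.1]
opening: 0.0877
gripper_force: 0.0
```

```bash
python3 look.py top9.png; python3 - <<'E'
from h import *
save('side','side9.png')
for t in ('weight_square','weight_oblong'):
    print([(np.round(d['pixel'],1).tolist(),round(d['conf'],2),at('side',*d['pixel'],.012).round(4).tolist()) for d in ctrl.spot_point(t,'side')][:4])
E
```

```text
weight_oblong [([194.7, 251.7], 0.61, [0.5101, -0.0494])]
weight_square [([305.6, 369.7], 0.81, [0.233, -0.3473]), ([109.3, 372.1], 0.74, [0.7397, -0.3645]), ([160.6, 312.6], 0.73, [0.6008, -0.207]), ([193.5, 254.5], 0.47, [0.5132, -0.0566])]
thermometer [([191.6, 117.9], 0.63, [0.5018, 0.2652])]
[([329.6, 130.9], 1053), ([168.2, 168.8], 623)]
[([174.6, 252.1], 0.89, [0.5908, -0.2078]), ([136.5, 238.6], 0.78, [0.7513, -0.3677])]
[([212.3, 245.5], 0.85, [0.5135, -0.0531])]
```

View pics/side9.png

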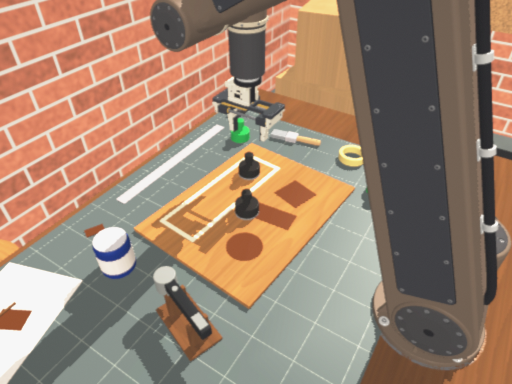

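The side view shows the oblong piece's weight knocked aside to pixel (207, 247), about (0.511, −0.052). The square's weight is still in the bay at (168, 249). I return the square's weight first, then mend the other.

Call:
send_rows(
  increments=[
    [[0,0,-0.2,0],[0,0,-0.36,0],[0,0,-0.46,0],[0,0,-0.507,0],[0,0,-0.507,0],[0,0,-0.507,0]],
  ],
)

```text
clock: 47.58
tool_pos: [0.6045, -0.2054, 0.0567]
orientation: [-179.9, -0.0, -90.0]
force: [-0.1, -0.7, 0.2]
opening: 0.0875
gripper_force: 0.0
```

Call:
send_rows(
  increments=[
    [[0,0,0,0],[0,0,0,0],[0,0,0,0],[0,0,0,0],[0,0,0,0],[0,0,0,0],[0,0,0,0],[0,0,0,0],[0,0,0,0],[0,0,0,0]],
  ],
  jaw=0,
)

```text
clock: 48.82
tool_pos: [0.604, -0.2054, 0.0556]
orientation: [-180.0, -0.0, -90.0]
force: [1.4, 0.3, -1.4]
opening: 0.0295
gripper_force: 30.0
```

Call:
send_rows(
  increments=[
    [[0,0,0.01,0],[-0.06,0.004,0.01,0],[-0.15,0.01,0.01,0],[-0.25,0.016,0.01,0],[-0.36,0.023,0.01,0],[-0.47,0.03,0.01,0],[-0.58,0.037,0.01,0],[-0.68,0.044,0.01,0],[-0.77,0.05,0.01,0],[-0.83,0.054,0.01,0],[-0.853,0.055,0.01,0],[-0.853,0.055,0.01,0]],
  ],
)

```text
clock: 50.32
tool_pos: [0.4335, -0.1944, 0.0578]
orientation: [-180.0, -0.0, -90.0]
force: [-0.2, 0.5, -8.1]
opening: 0.0293
gripper_force: 30.0
```

Call:
send_rows(
  increments=[
    [[0,0,-0.003,0],[0,0,-0.006,0],[0,0,-0.008,0],[0,0,-0.008,0]],
  ],
)

```text
clock: 50.82
tool_pos: [0.4333, -0.1944, 0.0558]
orientation: [180.0, 0.0, -90.0]
force: [-1.0, 0.1, -9.1]
opening: 0.0293
gripper_force: 30.0
```

Call:
send_rows(
  increments=[
    [[0,0,0,0],[0,0,0,0],[0,0,0,0],[0,0,0,0],[0,0,0,0],[0,0,0.1,0],[0,0,0.25,0],[0,0,0.5,0],[0,0,0.5,0]],
  ],
  jaw=1,
)

```text
clock: 51.95
tool_pos: [0.4358, -0.1948, 0.1597]
orientation: [-179.6, -0.1, -90.0]
force: [0.4, -0.4, -1.4]
opening: 0.0878
gripper_force: 0.0
```

Call:
send_rows(
  increments=[
    [[0,-0.2,0.1,0],[0,-0.5,0.2,0],[0,-0.75,0.2,0],[0,-1,0.2,0],[0,-1,0.2,0]],
  ],
)

```text
clock: 52.58
tool_pos: [0.4324, -0.397, 0.1942]
orientation: [179.9, 0.0, -90.2]
force: [-0.8, 0.4, -0.0]
opening: 0.088
gripper_force: 0.0
```

```bash
python3 look.py top10.png; python3 - <<'E'
from h import *
b=cv2.imread('pics/top10.png')
cv2.imwrite('pics/c10.png',cv2.resize(b[160:270,180:350],None,fx=4.5,fy=4.5,interpolation=cv2.INTER_CUBIC))
E
```

```text
weight_oblong [([193.6, 255.7], 0.82, [0.513, -0.0597]), ([195.8, 123.5], 0.63, [0.5045, 0.282])]
weight_square [([305.5, 369.9], 0.67, [0.2333, -0.3478]), ([108.5, 374.9], 0.65, [0.7419, -0.3719]), ([227.5, 306.9], 0.52, [0.4267, -0.1914]), ([254.9, 417.9], 0.16, [0.3598, -0.4717])]
thermometer [([193.0, 119.0], 0.71, [0.4985, 0.2624]), ([191.1, 262.6], 0.66, [0.5057, -0.0774]), ([219.1, 262.2], 0.3, [0.4395, -0.077])]
[([307.7, 210.0], 1453), ([253.7, 193.1], 523)]
```

View pics/c10.png

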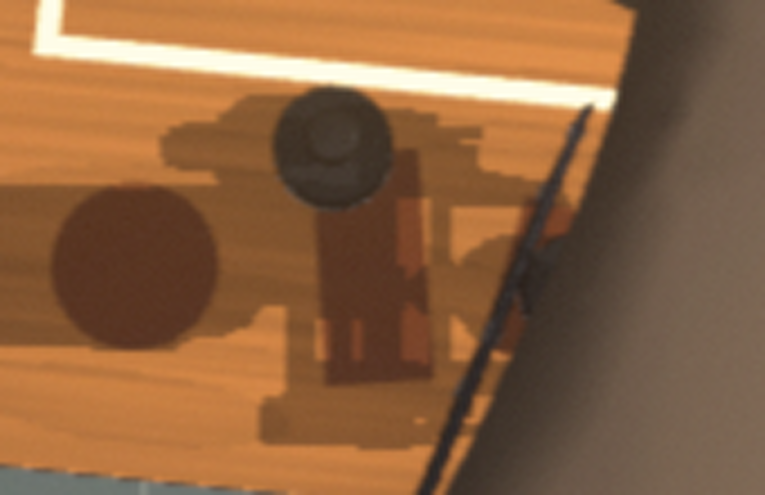

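The oblong's weight stands at crop (333, 147), about (0.514, −0.055). The arm hides the square's weight. I re-grip the displaced one.

Call:
send_rows(
  increments=[
    [[0.1,0.25,0,0],[0.2,0.5,0,0],[0.3,0.75,0,0],[0.4,1,0,0],[0.4,1,0,0]],
  ],
)

```text
clock: 53.4
tool_pos: [0.5144, -0.1904, 0.1964]
orientation: [-179.9, 0.0, -89.7]
force: [0.5, -0.8, -0.5]
opening: 0.0877
gripper_force: 0.0
```

Call:
send_rows(
  increments=[
    [[0,0.25,0,0],[0,0.5,0,0],[0,0.697,0,0],[0,0.697,0,0],[0,0.697,-0.2,0],[0,0.697,-0.4,0],[0,0.697,-0.58,0],[0,0.697,-0.695,0],[0,0.697,-0.695,0],[0,0.697,-0.695,0]],
  ],
)

```text
clock: 54.65
tool_pos: [0.5138, -0.0552, 0.0579]
orientation: [-179.9, -0.0, -90.0]
force: [0.1, 0.4, 0.9]
opening: 0.0876
gripper_force: 0.0
```

Call:
send_rows(
  increments=[
    [[0,0,0,0],[0,0,0,0],[0,0,0,0],[0,0,0,0],[0,0,0,0],[0,0,0,0],[0,0,0,0],[0,0,0,0],[0,0,0,0],[0,0,0,0]],
  ],
  jaw=0,
)

```text
clock: 55.9
tool_pos: [0.5135, -0.0549, 0.057]
orientation: [-180.0, 0.0, -90.0]
force: [2.2, 1.1, -0.2]
opening: 0.0294
gripper_force: 30.0
```

Call:
send_rows(
  increments=[
    [[0,0,0.008,0],[-0.04,-0.013,0.01,0],[-0.1,-0.033,0.01,0],[-0.17,-0.057,0.01,0],[-0.24,-0.08,0.01,0],[-0.3,-0.1,0.01,0],[-0.328,-0.11,0.01,0],[-0.328,-0.11,0.01,0],[-0.328,-0.11,0.004,0],[-0.328,-0.11,0.0,0],[-0.328,-0.11,-0.002,0],[-0.328,-0.11,-0.002,0]],
  ],
)

```text
clock: 57.4
tool_pos: [0.4482, -0.0768, 0.057]
orientation: [-179.9, 0.0, -90.0]
force: [-0.5, 2.3, 0.0]
opening: 0.0294
gripper_force: 30.0
```

Call:
send_rows(
  increments=[
    [[0,0,0,0],[0,0,0,0],[0,0,0,0],[0,0,0,0],[0,0,0,0],[0,0,0.1,0],[0,0,0.25,0],[0,0,0.5,0],[0,0,0.6,0]],
  ],
  jaw=1,
)

```text
clock: 58.52
tool_pos: [0.4488, -0.0769, 0.1794]
orientation: [-179.8, 0.0, -90.0]
force: [0.9, 0.4, 0.3]
opening: 0.088
gripper_force: 0.0
```

Call:
send_rows(
  increments=[
    [[0,0.3,0,0],[0,0.6,0,0],[0,0.8,0,0],[0,1,0,0],[0,1,0,0]],
  ],
)

```text
clock: 59.15
tool_pos: [0.4477, 0.1252, 0.1765]
orientation: [-180.0, 0.0, -89.9]
force: [0.5, -0.4, 0.3]
opening: 0.0879
gripper_force: 0.0
```

Call:
send_rows(
  increments=[
    [[0,0.2,0.2,0],[0,0.4,0.3,0],[0,0.5,0.4,0],[0,0.5,0.4,0]],
  ],
)

```text
clock: 59.65
tool_pos: [0.4482, 0.224, 0.2576]
orientation: [-179.9, 0.1, -90.0]
force: [-0.3, 0.4, -1.2]
opening: 0.0876
gripper_force: 0.0
```

```bash
python3 look.py top11.png; python3 - <<'E'
from h import *
b=cv2.imread('pics/top11.png')
cv2.imwrite('pics/c11.png',cv2.resize(b[100:270,90:350],None,fx=3,fy=3,interpolation=cv2.INTER_CUBIC))
E
```

```text
weight_oblong [([220.3, 212.6], 0.2, [0.4431, 0.0501])]
weight_square [([224.6, 306.3], 0.75, [0.4341, -0.1899]), ([104.1, 374.2], 0.64, [0.7539, -0.3704]), ([304.6, 371.9], 0.62, [0.2355, -0.3528])]
thermometer [([193.8, 121.0], 0.62, [0.4966, 0.2576])]
[([261.6, 218.4], 548), ([308.3, 224.6], 575)]
```

View pics/c11.png

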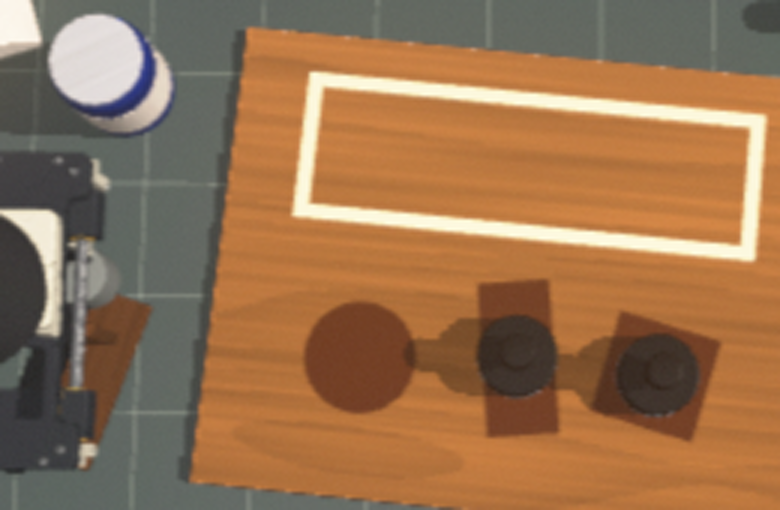

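Both weights stand centred: body at crop (517, 356) on the oblong's middle (517, 358), and body at (657, 374) on the square's middle (655, 376). The thermometer is in its rest and the gripper is open and clear, so I hand in.

```bash
python3 -c "
from plant import ctrl; print(ctrl.close_job())"
```

```text
the job is handed in; nothing more can be done
None
```

The job is handed in: all three pieces were read in order, the thermometer is back in its rest, and both weights that were present stand on the middles of their own pieces; the oblong one was knocked aside during the run and I slid it back (the hand-in returned no verdict).

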